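# Load the spring-loaded screw pot dispenser

## Task

Load the two blue-lidded screw pots, lids up, into the spring-loaded dispenser, one at a time: press each one straight down past the orange lips until they snap in over it and hold it down, and let go of it before you bring the next. Leave the yellow-lidded pot alone where it stands.

Things in the scene. Friction and masses are not known exactly. Their poses are not given: they have to be found in the camera images.
- blue_pot_1_mid (a point): Round screw pot, clear with a flat blue lid, 54 mm in diameter, 30 mm tall, about 110 g, standing loose on the bench, lid up. The point is its centre, half-way up; z points up through the lid. To be loaded; either blue pot may go first. Pressing it in takes about 5 to 12 N; push it 2 to 5 mm further than under the lips and let go: it springs up against them. The second goes in on top of the first and pushes it down.
- blue_pot_2_mid (a point): Round screw pot, clear with a flat blue lid, 54 mm in diameter, 30 mm tall, about 110 g, standing loose on the bench, lid up. The point is its centre, half-way up; z points up through the lid. To be loaded; either blue pot may go first. Pressing it in takes about 5 to 12 N; push it 2 to 5 mm further than under the lips and let go: it springs up against them. The second goes in on top of the first and pushes it down.
- yellow_pot_mid (a point): Round screw pot, clear with a flat yellow lid, 54 mm in diameter, 30 mm tall, about 110 g, standing loose on the bench, lid up. The point is its centre, half-way up; z points up through the lid. A bystander holding brass screws: to be left alone.
- dispenser: Fixed upright dispenser, empty at first. Origin: middle of its underside, on the column's axis; z up. Base 130 (x) by 110 mm (y), 12 thick. Guide plates round the column leave 2 mm all round a pot and flare from 100 mm up to 14 mm wider at the top, 128 mm. The +y and -y sides are open 36 mm wide from base to top: two fingers holding a pot across y can go down with it past the lips and open there.
- lips (a point): Point on the column's axis at the undersides of the two orange lips, 95 mm above the bench. The lips, 16 mm wide, stand on the +x and -x sides and reach 5 mm in over a pot's rim; their sloping upper faces (99 to 127 mm up) spread when a pot is pushed down, then snap back over it. Below is a white spring follower, its top 93 mm up when empty: it yields 67 mm and pushes up with 3 N empty, 5 N with one pot, 7 N with two.
Things that resemble listed ones, but are neither listed nor needed, are in the scene too. Leave any pink or turquoise look-alike of the part that bears blue_pot_1_mid alone.

How it is judged:
By the outcome, as a careful person would: the job done as asked, in the order asked, and still so for the second after the job is handed in, with the robot touching nothing.
It also fails if it takes over 67 s, if anything falls off the work surface, if the arm or the gripper's body presses on something with over 40 N, if the wrist force passes 120 N, or if a joint passes its speed limit or range.

## Robot

A 7-joint arm with a two-finger parallel gripper is mounted at the origin on the work surface. World frame = base frame: x ahead of the robot, y to its left, z up, the work surface at z = 0. Lengths are in mm, angles in rad, forces in N, time in s.
With the tool pointing down it reaches from about 400 to 900 mm from the base axis. Payload 5.5 kg.
Tool frame: the origin (TCP) lies between the finger pads; the fingertips stand bot.nose_length ahead of it and the grasp point (between the pads) lies 6 mm ahead of it (bot.nose_length is the distance from the TCP to the fingertips, in mm); z points along the fingers, x is the direction in which the jaws open and shut, and the axes are right-handed (so a half turn about z gives the same grasp; the last joint's range is limited). The gripper opens to 85 mm and grips with 20 to 120 N. Pads are 22 mm wide; open, the fingers measure 114 mm over their backs; the gripper's body (76 mm by 85 mm) begins 54 mm behind the grasp point. The pads swing forward as they close: fully open they stand 13 mm farther back than shut.
Start: joints at [1.548, 0.501, -0.427, 1.55, 0.221, 1.138, -0.21], TCP at [183.284, -623.623, 256.31] pointing down, gripper open.
Joint ranges: [-2.88, 2.88], [-0.31, 2.03], [-1.54, 1.56], [0.2, 2.42], [-1.41, 4.55], [0.19, 2.02], [-2.57, 2.57]. Speed limits (rad/s): [2.57, 2.57, 3.14, 3.14, 3.14, 3.14, 3.14].

## Interface

Orientations are given as a unit quaternion [x, y, z, w].
In Python, from cell import bot, read_camera gives the robot as it stands.
- The arm moves only by the shell command python3 -m handwheel 'ROWS'. ROWS is JSON, one flat list of numbers, 5 for each row, row after row: the shift along the tool's x, y, z in mm, then the turn about the tool's z in degrees, then the closure, from 0 (fully open) to 1 (shut). In form: [tx, ty, tz, spin, claw, tx, ty, tz, spin, claw, ...]. A call has 1 to 5 rows; each row is the pose to reach, as a shift and turn from the pose measured when the call began, along the tool's axes at that moment; what a row does not reach only later rows make up. A row lasts 1/8 s, in which the tool goes at most 62.5 mm and 10.7 degrees, less where a joint would pass 70% of its speed; a pose out of reach is approached as far as the arm can. A call with a gripper value outside its range is refused whole. The fingers move at their own pace and stop on an object; the grip force is fixed at half the most. Time passes only in rows, so rows that repeat a pose let the fingers close. It gives the time, the measured TCP pose, the force and the opening at its end, in the units of the state.
- bot.state(): the state, without advancing time (a new reading comes with each control period).
- read_camera(name): name is "scene" or "top"; returns a dict with "image" (480x640x3 uint8, blue, green, red), "fovy" (degrees; the focal length in pixels is half the picture's height over the tangent of half this angle, whatever the lens; pixels are square), "cx", "cy" (the principal point, pixels), "k1" (the pictures are not rectified: a ray, as slopes to the right and down, at radius r is drawn at 1 + k1 r^2 times it, then the intrinsics apply), "rvec" (rotation vector, rad) and "tvec" (3), from world to camera coordinates, as OpenCV has them. Camera axes: x right, y down, z forward; pixel columns grow to the right and rows downward; lengths in mm; the calibration is good to about 2 mm. A picture is of the moment at which its call begins. There is no depth.
- bot.job_done(): hands the job in, once; it reports no verdict.
The state is a dict: "clock": time; "joint_positions": joint angles; "qvel": joint speeds; "joint_torque": joint torques, N m; "ee_pos": TCP position; "tool_rot": TCP orientation; "contact_force": force on the tool from outside, world axes, zero at the start; "wrist_torque": the same for the moment, N m; "finger_gap": finger opening in mm.
Only numpy, scipy, OpenCV 4.12 (cv2) and the standard library are available. Lean on these libraries where they do the work, as an engineer would, in place of code of your own. Each camera call takes 0.05 s, during which the arm holds its last target.

## Working session

There is one attempt and no reset: what is moved stays moved. The work goes in short steps, Python scripts to look and compute and a shell command to move; the robot and the scene stay as the last step left them, time stands still between calls to the robot, and variables do not carry over. Pictures are saved under pics/ and viewed, and the job is handed in when it is done.

```bash
ls; mkdir -p pics
python3 - <<'E'
from cell import bot, read_camera
import cv2
print(bot.state(), bot.nose_length)
for n in ("scene","top"):
    d=read_camera(n); im=d.pop("image"); cv2.imwrite(f"pics/{n}0.png",im); print(n,d)
E
```

```text
pics
{'clock': 0.0, 'joint_positions': array([ 1.54820035,  0.50182176, -0.42680052,  1.5514608 ,  0.22082988,
        1.13828925, -0.21026964]), 'qvel': array([ 1.07999470e-05,  2.54430505e-03,  9.59040830e-04,  1.61160582e-04,
       -1.78950862e-04, -5.33473632e-04, -1.51134088e-03]), 'joint_torque': array([-6.97043542e-04, -5.69524777e+01, -5.81610337e+00, -2.80947447e+01,
        1.06793706e-02,  1.19615626e-02, -6.30231312e-06]), 'ee_pos': array([ 183.02064725, -623.03077382,  255.27198621]), 'tool_rot': array([ 8.00632171e-01, -5.99155413e-01, -7.55210726e-04, -5.89039207e-04]), 'contact_force': array([0.25001244, 0.45825858, 0.70603365]), 'wrist_torque': array([ 0.03098388, -0.00830358,  0.05796908]), 'finger_gap': 85.3966995510681} 25.0
scene {'fovy': 56.77525800054303, 'cx': 308.506825918161, 'cy': 239.57110379240717, 'k1': -0.09455507824768686, 'rvec': array([ 2.38962723,  0.77261785, -0.27308331]), 'tvec': array([-464.63227854, -209.90467354,  970.45520144])}
top {'fovy': 47.09911683767582, 'cx': 318.66071913402004, 'cy': 229.97465341782848, 'k1': -0.0704987127414193, 'rvec': array([ 2.13426104, -2.11134717,  0.17569404]), 'tvec': array([  -1.64755074,  583.15990732, 1073.85347234])}
```

View pics/scene0.png

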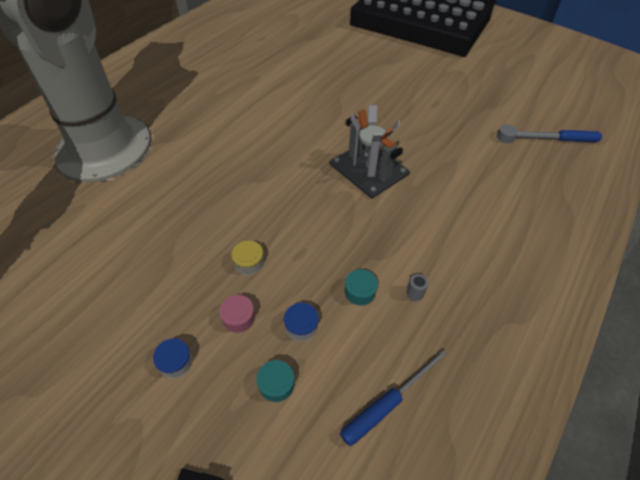

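View pics/top0.png

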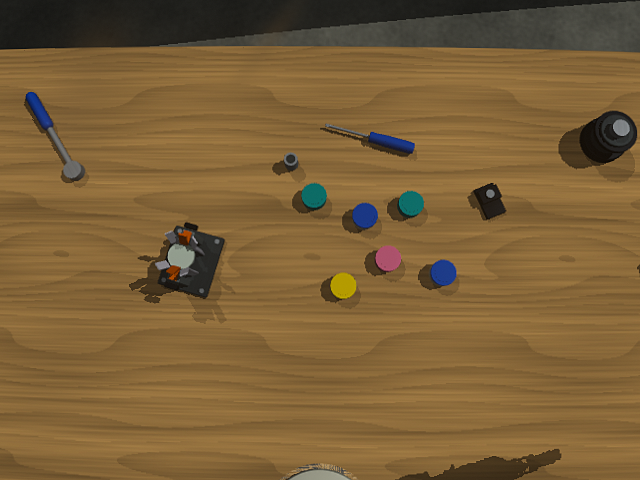

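The top view shows blue pots at about (365,216) and (443,273), the yellow one at (343,286), and the dispenser at about (190,262) with its orange lips at (185,236) and (174,271). In the scene view the blue lids are at (301,319) and (172,356). I'll enlarge both next.

```bash
cat > h.py <<'E'
import numpy as np, cv2
from cell import bot, read_camera
def cam(n):
    d=read_camera(n); return d
def K(d):
    f=240/np.tan(np.radians(d["fovy"])/2); return np.array([[f,0,d["cx"]],[0,f,d["cy"]],[0,0,1]]),np.array([d["k1"],0,0,0,0.])
def proj(d,P):
    k,c=K(d); return cv2.projectPoints(np.array(P,float).reshape(-1,3),d["rvec"],d["tvec"],k,c)[0][:,0]
def unp(d,px,z):
    k,c=K(d); u=cv2.undistortPoints(np.array(px,float).reshape(-1,1,2),k,c)[:,0]
    R=cv2.Rodrigues(d["rvec"])[0]; C=-R.T@d["tvec"]
    r=np.c_[u,np.ones(len(u))]@R
    return C+r*((z-C[2])/r[:,2])[:,None]
def crop(im,x,y,w,h,s,fn):
    cv2.imwrite(fn,cv2.resize(im[y:y+h,x:x+w],None,fx=s,fy=s,interpolation=cv2.INTER_CUBIC))
def lids(d,lo=(112,120,60),hi=(124,255,255)):
    m=cv2.inRange(cv2.cvtColor(d["image"],cv2.COLOR_BGR2HSV),lo,hi)
    n,l,s,c=cv2.connectedComponentsWithStats(m)
    return [(s[i],c[i]) for i in range(1,n) if s[i,4]>150]
E
python3 - <<'E'
from h import *
t=cam("top");s=cam("scene")
crop(t["image"],130,200,110,110,5.4,"pics/td.png")
crop(s["image"],315,90,110,110,5.4,"pics/sd.png")
for d in (t,s):
    for st,c in lids(d): print(st,c.round(1),unp(d,c,30).round(1))
    for st,c in lids(d,(22,120,80),(32,255,255)): print('y',st,c.round(1),unp(d,c,30).round(1))
E
```

```text
[ 26  94  27  35 286] [ 41.1 114.5] [[842.7 627.3  30. ]]
[369 132  46  20 394] [391.9 141.4] [[ 782.1 -150.3   30. ]]
[352 203  25  25 448] [364.1 214.9] [[620.  -89.8  30. ]]
[431 260  24  26 291] [441.5 273.4] [[ 498.8 -248.9   30. ]]
y [330 272  27  27 557] [342.9 285.2] [[472.7 -46.   30. ]]
y [231 240  33  27 684] [246.9 253.2] [[478.8 -45.5  30. ]]
```

View pics/td.png

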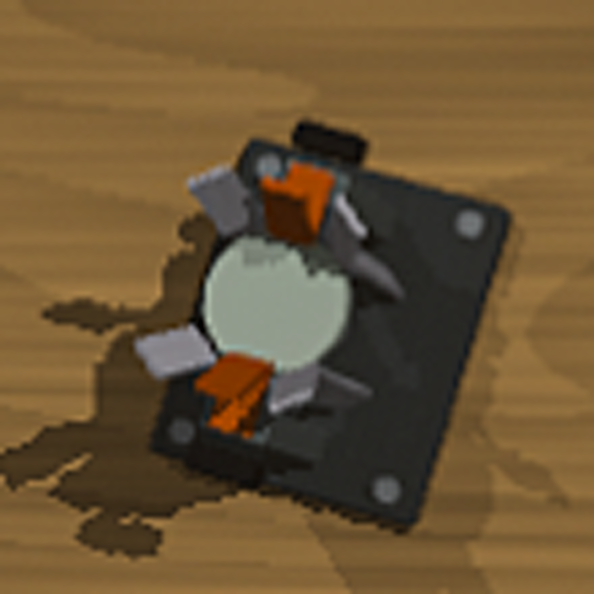

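View pics/sd.png

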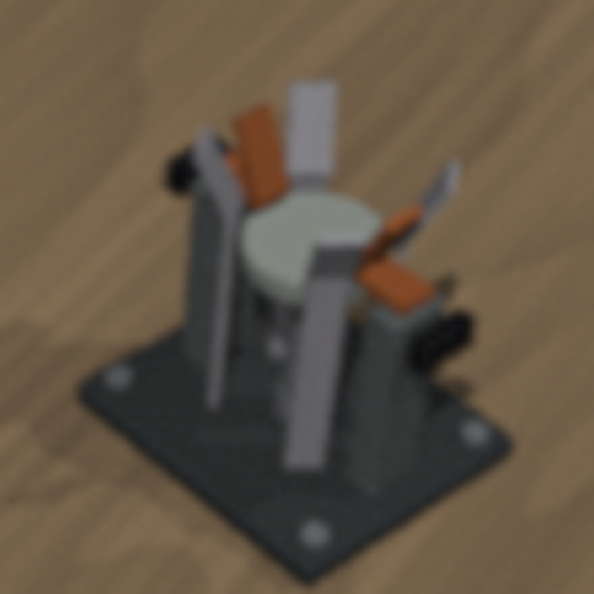

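Run:
```python
from h import *
from scipy.optimize import least_squares
t=cam("top");s=cam("scene")
for d in (t,s):
    for st,c in lids(d,(105,120,25),(130,255,255)):
        print(st,c.round(1),unp(d,c,30).round(1), unp(d,(st[0]+st[2]/2-.5,st[1]+st[3]/2-.5),30).round(1))
f=lambda p,o:(np.array(p)+.5)/5.4-.5+np.array(o)
ts=f([(268,165),(470,223),(387,489),(181,431)],(130,200)); ss=f([(118,378),(475,432),(315,533)],(315,90))
a=unp(t,ts,13.);b=unp(s,ss,13.); print(a.round(1),a.mean(0));print(b.round(1))
print('follower',unp(t,f([(278,303)],(130,200)),93),unp(s,f([(313,240)],(315,90)),93))
for p in(a,):
    for i in range(4): 
        v=p[(i+1)%4]-p[i]; print(np.linalg.norm(v),np.degrees(np.arctan2(v[1],v[0])))
v=b[0]-b[2];print(np.linalg.norm(v),np.degrees(np.arctan2(v[1],v[0])));v=b[1]-b[2];print(np.linalg.norm(v),np.degrees(np.arctan2(v[1],v[0])))
print('scene ctr',(b[0]+b[1])/2)
R=t["image"]
for n,d in(("t",t),("s",s)):
    x,y=((290,170) if n=="t" else (140,230))
    crop(d["image"],x,y,190,150,4.2,f"pics/{n}pots.png")
```

```text
[ 26  92  27  37 428] [ 38.5 109.8] [[854.  634.8  30. ]] [[853.5 633.5  30. ]]
[369 132  46  21 454] [391.6 141.7] [[ 781.3 -149.6   30. ]] [[ 780.7 -149.4   30. ]]
[352 203  26  25 497] [364.6 215.1] [[619.7 -90.8  30. ]] [[619.9 -90.7  30. ]]
[431 260  25  26 510] [443.  272.4] [[ 500.9 -252.2   30. ]] [[ 500.6 -252.2   30. ]]
[ 495    0  145   53 3966] [589.  17.] [[ 744.6 1254.3   30. ]] [[ 702.6 1136.    30. ]]
[560 131  41  11 382] [579.9 135.6] [[863.4 619.9  30. ]] [[864.  618.6  30. ]]
[284 303  34  32 839] [300.7 318.5] [[625.9 -90.6  30. ]] [[625.7 -90.9  30. ]]
[154 339  35  34 927] [170.9 355.3] [[ 508.  -251.1   30. ]] [[ 508.4 -251.3   30. ]]
[ 341  389   61   56 1199] [370.5 416.5] [[ 789.8 -154.2   30. ]] [[ 790.3 -153.9   30. ]]
[[586.9 302.5  13. ]
 [564.5 221.1  13. ]
 [460.  248.9  13. ]
 [481.4 331.   13. ]] [523.19042655 275.8556746   13.        ]
[[463.7 250.7  13. ]
 [589.  304.6  13. ]
 [567.1 224.1  13. ]]
follower [[521.72218028 274.10494454  93.        ]] [[525.86899052 275.86754386  93.        ]]
84.42923405733887 -105.33057931019896
108.14697625692557 165.06853899999183
84.77603402113073 75.43554478700747
109.27867651979695 -15.113453746072203
106.80431696728539 165.54267995677046
83.44710617041233 74.75819737933885
scene ctr [526.34897105 277.64373976  13.        ]
```

View pics/tpots.png

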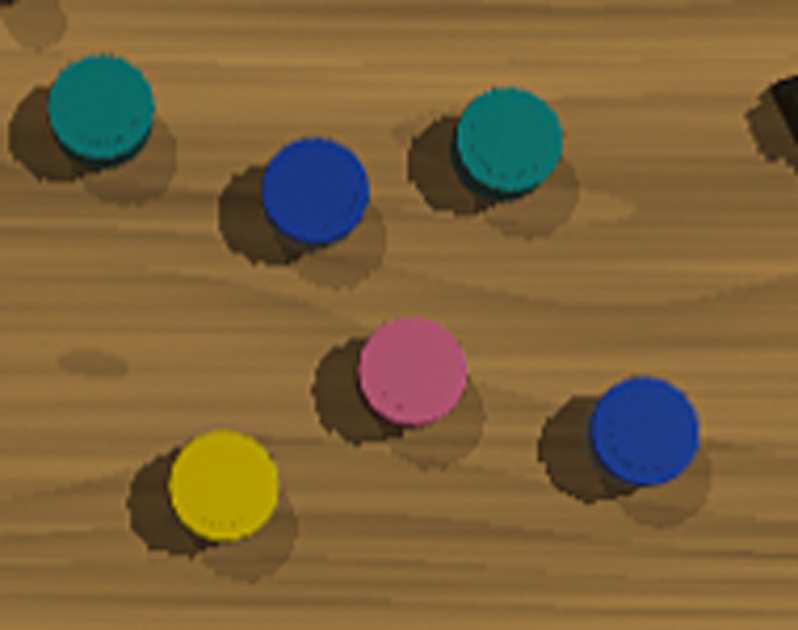

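View pics/spots.png

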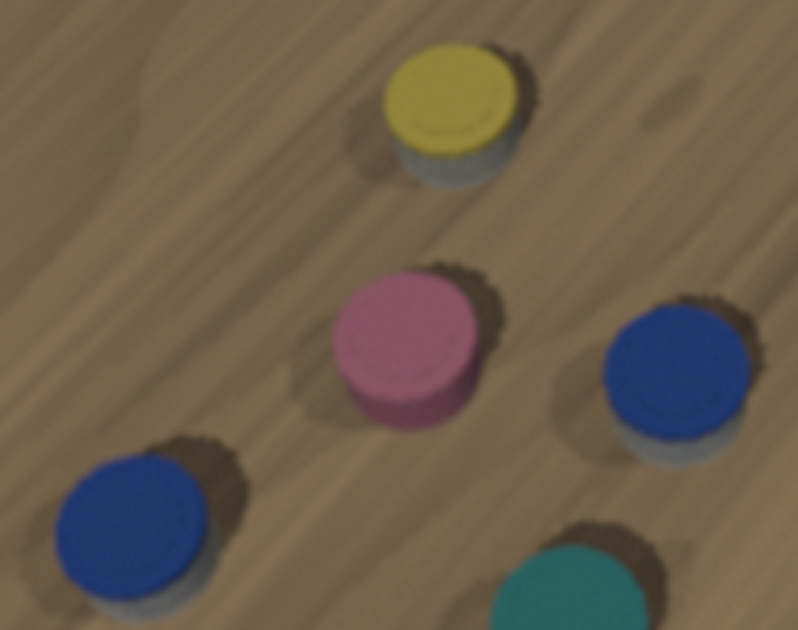

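The lid positions agree between the cameras to a few mm. The dispenser's x axis is at about -15°, so the jaws must lie along 75° in world. I'll write a helper that converts world targets to tool shifts, then move.

```bash
cat > go.py <<'E'
import sys
from h import *
from scipy.spatial.transform import Rotation as Ro
s=bot.state(); R=Ro.from_quat(s["tool_rot"]).as_matrix()
yaw=np.degrees(np.arctan2(R[1,0],R[0,0]))
print("clock %.2f"%s["clock"],"pos",s["ee_pos"].round(1),"yaw %.1f"%yaw,"zax",R[:,2].round(3),"F",s["contact_force"].round(1),"gap %.1f"%s["finger_gap"],"q",s["joint_positions"].round(2))
a=list(map(float,sys.argv[1:]))
if a:
    print("shift",(R.T@(np.array(a[:3])-s["ee_pos"])).round(1),"spin %.1f"%(-((a[3]-yaw+180)%360-180)))
E
python3 go.py 503 -251 110 -27
```

```text
clock 0.30 pos [ 183.2 -623.4  255.9] yaw -73.6 zax [-0.     0.001 -1.   ] F [ 0.1  0.6 -0.1] gap 85.7 q [ 1.55  0.5  -0.43  1.55  0.22  1.14 -0.21]
shift [-267.  -411.8  146.1] spin -46.6
```

```bash
python3 -m handwheel '[-32,-50,5,-8,0, -62,-98,15,-17,0, -93,-147,25,-25,0, -124,-196,35,-33,0, -155,-245,45,-42,0]'; python3 go.py 503 -251 100 -27
```

```text
clock: 0.92
ee_pos: [375.5, -404.3, 211.1]
tool_rot: [0.963, -0.27, 0.0, 0.0]
contact_force: [-0.0, -0.7, -0.1]
finger_gap: 85.6
clock 0.93 pos [ 375.5 -404.3  211.1] yaw -31.4 zax [ 0. -0. -1.] F [-0.  -0.7 -0.1] gap 85.6 q [ 1.31  0.42 -0.67  1.84  0.31  0.99 -0.04]
shift [  29.  -197.3  111.1] spin -4.4
```

```bash
python3 -m handwheel '[7,-48,20,-2,0, 14,-98,40,-4,0, 21,-148,60,-4,0, 29,-197,80,-4,0, 29,-197,80,-4,0]'; python3 go.py 503 -251 80 -27
python3 - <<'E'
from h import *
s=cam("scene");t=cam("top")
crop(s["image"],110,270,130,130,4.6,"pics/s1.png");crop(t["image"],390,220,110,110,5,"pics/t1.png")
st=bot.state(); print(proj(s,[[503,-251,30],st["ee_pos"]]),proj(t,[[503,-251,30],st["ee_pos"]]))
E
```

```text
clock: 1.55
ee_pos: [505.1, -245.4, 130.0]
tool_rot: [0.973, -0.232, -0.0, -0.002]
contact_force: [-0.7, -0.5, -0.0]
finger_gap: 85.5
clock 1.55 pos [ 505.1 -245.4  130. ] yaw -26.9 zax [ 0.     0.004 -1.   ] F [-0.7 -0.5 -0. ] gap 85.5 q [ 0.92  0.56 -0.66  1.87  0.44  0.86 -0.43]
shift [ 0.7  6.2 50. ] spin 0.1
[[168.63806058 353.28658348]
 [148.22210056 321.77552222]] [[442.41192596 271.33936612]
 [453.40001623 265.82824765]]
```

View pics/s1.png

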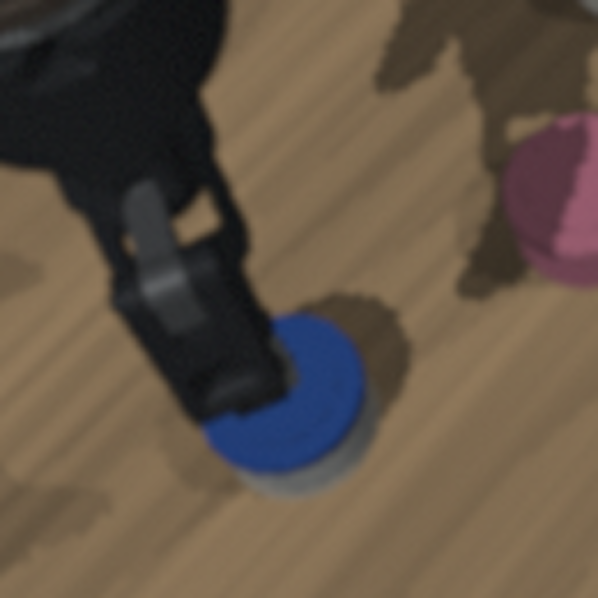

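View pics/t1.png

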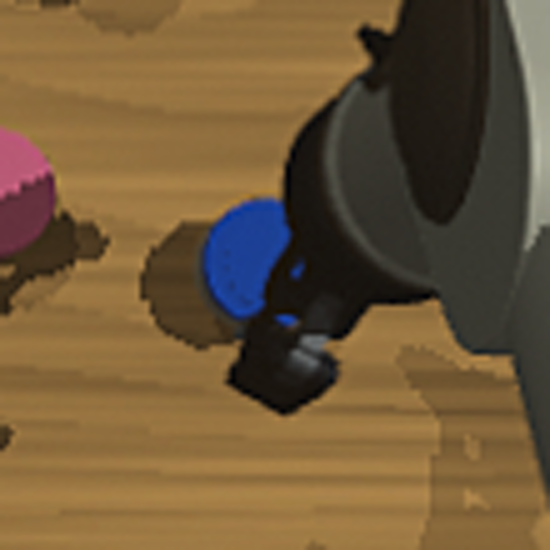

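```bash
python3 go.py 504 -251 28 -27;  python3 -m handwheel '[1.5,6,25,0,0, 1.5,6,50,0,0, 1.5,6,75,0,0, 1.5,6,95,0,0, 1.5,6,102,0,0]'; python3 go.py 504 -251 28 -27
```

```text
clock 1.65 pos [ 503.  -250.6  130.8] yaw -27.2 zax [-0.  0. -1.] F [ 0.2 -0.9  0.2] gap 85.1 q [ 0.92  0.56 -0.65  1.87  0.44  0.86 -0.43]
shift [ 1.100e+00 -1.000e-01  1.028e+02] spin -0.2
clock: 2.28
ee_pos: [500.5, -257.5, 27.8]
tool_rot: [0.972, -0.236, -0.001, 0.0]
contact_force: [-0.3, 0.3, -0.0]
finger_gap: 85.5
clock 2.27 pos [ 500.5 -257.5   27.8] yaw -27.3 zax [-0.002  0.    -1.   ] F [-0.3  0.3 -0. ] gap 85.5 q [ 0.85  0.71 -0.55  1.9   0.57  0.69 -0.51]
shift [ 0.2 -7.4 -0.2] spin -0.3
```

```bash
python3 -m handwheel '[0,-4,0,0,0, 0,-7,0,0,0, 0,-7,0,0,0]'; python3 go.py 504 -251 28 -27;  python3 - <<'E'
from h import *
s=cam("scene")
crop(s["image"],110,270,130,130,4.6,"pics/s2.png")
E
```

```text
clock: 2.65
ee_pos: [504.5, -250.9, 28.7]
tool_rot: [0.972, -0.236, -0.0, 0.0]
contact_force: [0.0, 0.1, 0.2]
finger_gap: 85.0
clock 2.65 pos [ 504.5 -250.9   28.7] yaw -27.3 zax [-0.001 -0.    -1.   ] F [0.  0.1 0.2] gap 85.0 q [ 0.84  0.71 -0.55  1.9   0.56  0.69 -0.53]
shift [-0.4  0.3  0.7] spin -0.3
```

View pics/s2.png

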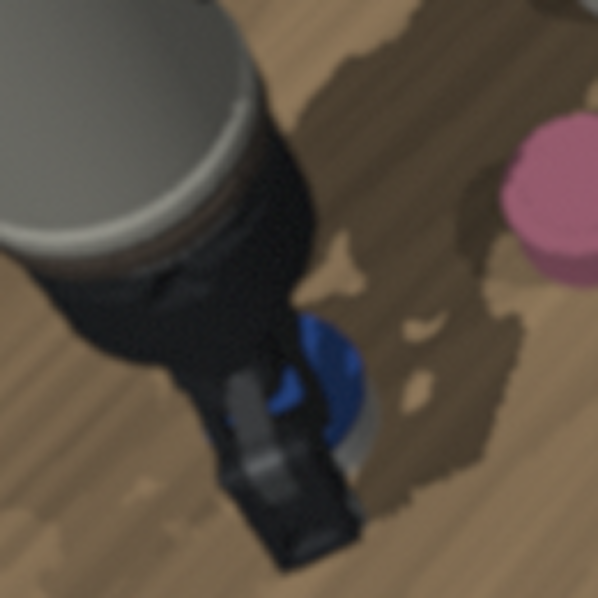

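The near finger sits at crop (290,500), centred in front of the lid, which spans x 205–365. I'm closing the gripper.

```bash
python3 -m handwheel '[0,0,0,0,1, 0,0,0,0,1, 0,0,0,0,1, 0,0,0,0,1, 0,0,0,0,1]'; python3 go.py
```

```text
clock: 3.32
ee_pos: [504.6, -251.3, 29.2]
tool_rot: [0.972, -0.236, -0.0, 0.0]
contact_force: [-0.4, 0.8, 5.6]
finger_gap: 52.2
clock 3.33 pos [ 504.6 -251.3   29.2] yaw -27.3 zax [-0.    -0.001 -1.   ] F [-0.4  0.8  5.6] gap 52.2 q [ 0.84  0.71 -0.55  1.9   0.56  0.69 -0.53]
```

```bash
python3 -m handwheel '[0,0,-30,0,1, 0,0,-70,0,1, 0,0,-120,0,1, 0,0,-155,0,1, 0,0,-155,0,1]'; python3 go.py 524.7 276.7 185 75
python3 - <<'E'
from h import *
s=cam("scene")
crop(s["image"],60,220,180,150,4.3,"pics/s3.png")
E
```

```text
clock: 3.95
ee_pos: [506.5, -252.0, 187.3]
tool_rot: [0.972, -0.236, 0.003, 0.001]
contact_force: [-0.9, -0.1, -0.5]
finger_gap: 52.4
clock 3.95 pos [ 506.5 -252.   187.3] yaw -27.3 zax [ 0.005 -0.004 -1.   ] F [-0.9 -0.1 -0.5] gap 52.4 q [ 0.96  0.49 -0.7   1.83  0.38  0.96 -0.38]
shift [-2.266e+02 -4.780e+02  2.000e-01] spin -102.3
```

View pics/s3.png

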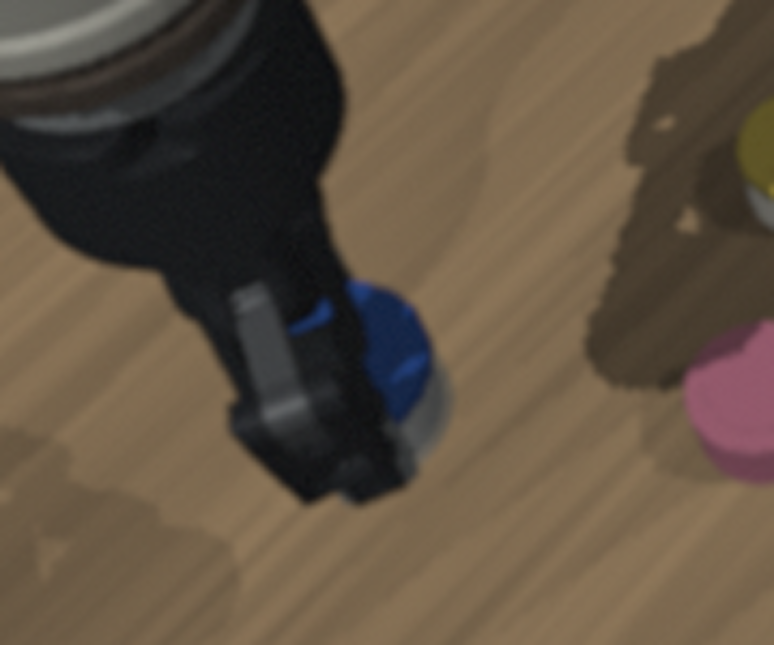

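The pot is held at crop (390,370). I'm carrying it to the dispenser.

```bash
python3 -m handwheel '[-15,-40,-5,-10,1, -38,-88,-10,-20,1, -62,-138,-15,-30,1, -87,-188,-15,-40,1, -112,-238,-15,-50,1]'; python3 go.py 524.7 276.7 195 75
```

```text
clock: 4.62
ee_pos: [513.7, 12.5, 198.1]
tool_rot: [0.98, 0.199, -0.001, 0.001]
contact_force: [1.6, -0.4, -0.9]
finger_gap: 52.2
clock 4.62 pos [513.7  12.5 198.1] yaw 23.0 zax [-0.001 -0.002 -1.   ] F [ 1.6 -0.4 -0.9] gap 52.2 q [ 0.71  0.47 -0.98  1.93  0.47  0.99 -0.09]
shift [ 113.2 -239.     2.5] spin -52.0
```

```bash
python3 -m handwheel '[20,-45,0,-10,1, 45,-95,0,-20,1, 67,-143,0,-30,1, 90,-190,0,-40,1, 105,-222,0,-50,1]'; python3 go.py 524.7 276.7 195 75
```

```text
clock: 5.25
ee_pos: [522.2, 260.3, 195.7]
tool_rot: [0.802, 0.598, -0.002, -0.0]
contact_force: [0.3, -0.2, -0.7]
finger_gap: 52.0
clock 5.25 pos [522.2 260.3 195.7] yaw 73.4 zax [-0.003 -0.002 -1.   ] F [ 0.3 -0.2 -0.7] gap 52.0 q [ 0.28  0.69 -1.11  1.76  0.68  1.14  0.23]
shift [16.5 -2.3  0.7] spin -1.6
```

```bash
python3 -m handwheel '[10,-2,0,-1.6,1, 16,-2.3,0,-1.6,1, 16,-2.3,0,-1.6,1]'; python3 go.py 524.7 276.7 185 75;python3 - <<'E'
from h import *
s=cam("scene");t=cam("top")
crop(s["image"],310,30,150,150,4,"pics/s4.png");crop(t["image"],110,180,150,150,4,"pics/t4.png")
E
python3 go.py
```

```text
clock: 5.62
ee_pos: [524.9, 274.9, 195.0]
tool_rot: [0.794, 0.608, -0.003, 0.0]
contact_force: [1.4, -1.0, -0.1]
finger_gap: 52.2
clock 5.62 pos [524.9 274.9 195. ] yaw 74.9 zax [-0.004 -0.003 -1.   ] F [ 1.4 -1.  -0.1] gap 52.2 q [ 0.24  0.71 -1.1   1.74  0.69  1.15  0.24]
shift [ 1.7 -0.6 10. ] spin -0.1
clock 5.72 pos [525.1 274.5 195.4] yaw 74.9 zax [-0.004 -0.004 -1.   ] F [ 0.8 -0.5 -0.4] gap 52.2 q [ 0.24  0.7  -1.1   1.74  0.69  1.15  0.24]
```

View pics/s4.png

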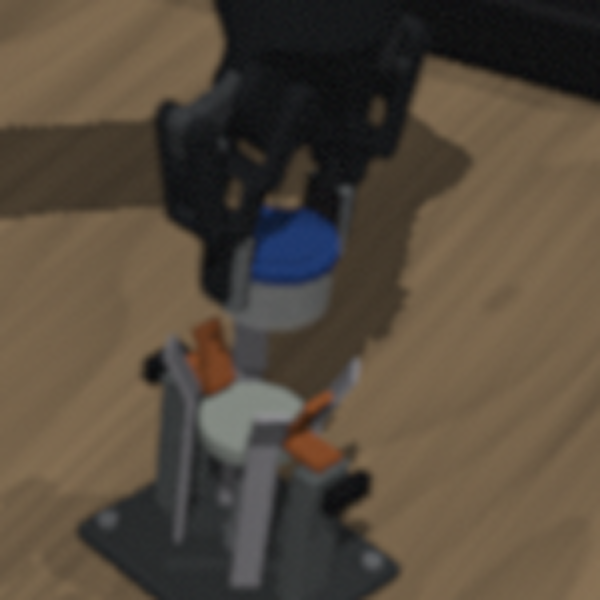

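View pics/t4.png

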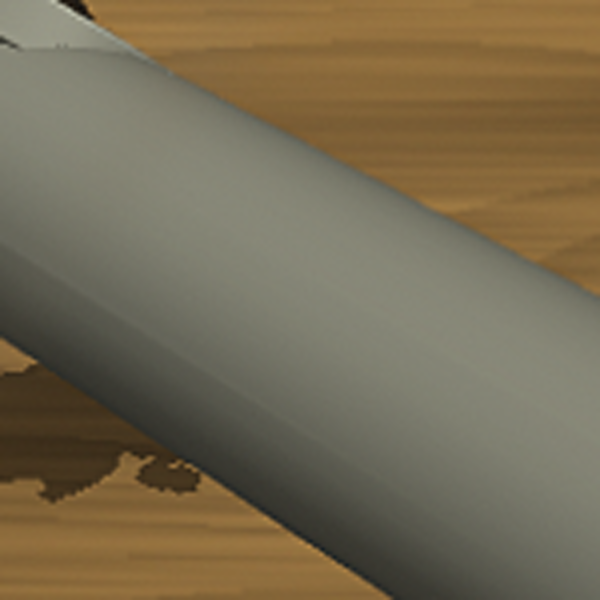

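```bash
cat > ov.py <<'E'
import sys
from h import *
# ov.py x0 y0 w sc fn  X Y Z R ...
a=sys.argv[1:]; x0,y0,w,sc=map(float,a[:4]); fn=a[4]; q=np.array(a[5:],float).reshape(-1,4)
s=cam("scene"); im=cv2.resize(s["image"][int(y0):int(y0+w),int(x0):int(x0+w)],None,fx=sc,fy=sc,interpolation=cv2.INTER_CUBIC)
th=np.linspace(0,2*np.pi,73)
for X,Y,Z,R in q:
    p=(proj(s,np.c_[X+R*np.cos(th),Y+R*np.sin(th),Z+0*th])-[x0,y0]+.5)*sc-.5
    cv2.polylines(im,[np.round(p*16).astype(np.int32).reshape(-1,1,2)],True,(255,255,255),1,cv2.LINE_AA,4)
cv2.imwrite(fn,im)
E
python3 ov.py 340 70 75 10 pics/ov1.png 526 276.5 196 27 526 276.5 166 27
```

```text
(no output)
```

View pics/ov1.png

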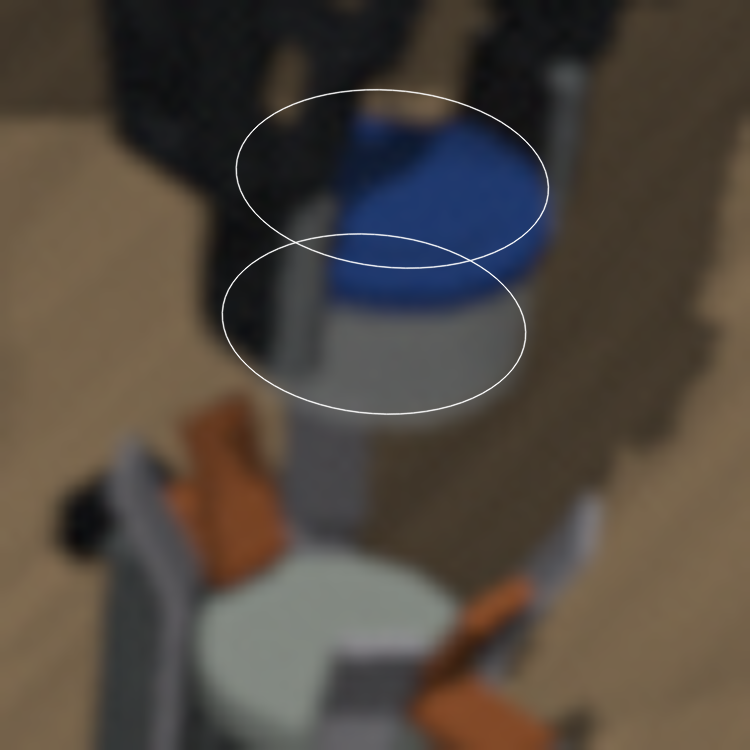

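```bash
python3 - <<'E'
from h import *
s=cam("scene")
p=proj(s,[[526,276.5,196]])[0]
print(unp(s,p+[.4,2.2],196)-[526,276.5,196], proj(s,[[526,276.5,193]])[0]-p)
E
python3 ov.py 340 70 75 10 pics/ov2.png 529 274 196 27 529 274 166 27 526 276.5 93 25
```

```text
[[ 3.8997919  -5.35268036  0.        ]] [-0.18712839  1.4876178 ]
```

View pics/ov2.png

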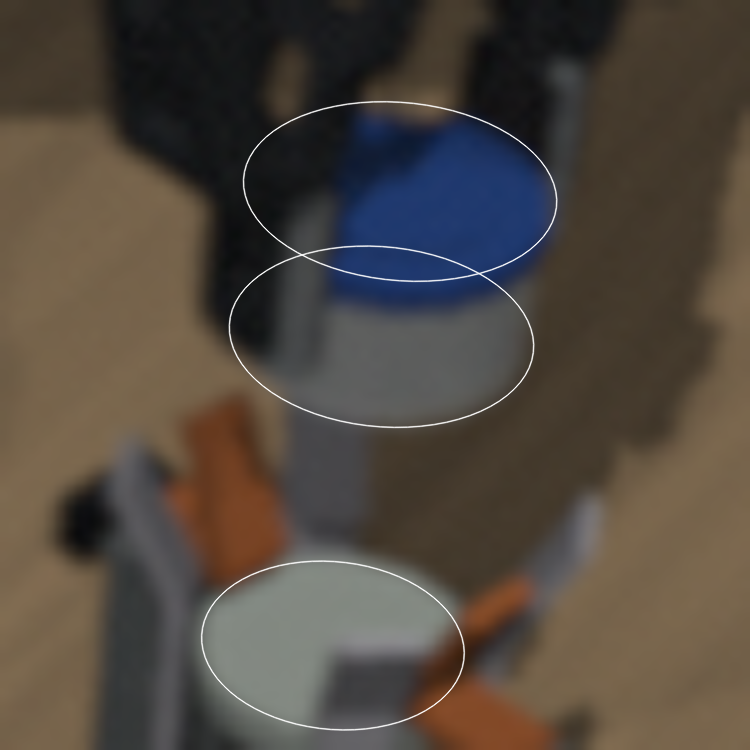

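```bash
python3 go.py 522.3 277.5 168 75
```

```text
clock 5.88 pos [525.1 275.  195.8] yaw 74.9 zax [-0.003 -0.003 -1.   ] F [ 0.1 -0.1 -1.7] gap 52.5 q [ 0.24  0.7  -1.1   1.74  0.69  1.15  0.24]
shift [ 1.8 -3.2 27.8] spin -0.1
```

```bash
python3 -m handwheel '[1.8,-3.2,5,0,1, 1.8,-3.2,20,0,1, 1.8,-3.2,32,0,1, 1.8,-3.2,40,0,1, 1.8,-3.2,40,0,1]'; python3 go.py 522.3 277.5 140 75; python3 ov.py 330 90 75 10 pics/ov3.png 525.5 277.5 93 27
```

```text
clock: 6.5
ee_pos: [521.8, 277.2, 154.7]
tool_rot: [0.794, 0.608, -0.003, -0.0]
contact_force: [-0.4, -0.7, -0.5]
finger_gap: 52.9
clock 6.50 pos [521.8 277.2 154.7] yaw 74.9 zax [-0.005 -0.004 -1.   ] F [-0.4 -0.7 -0.5] gap 52.9 q [ 0.21  0.75 -1.06  1.77  0.73  1.09  0.2 ]
shift [ 0.5  0.5 14.7] spin -0.1
```

View pics/ov3.png

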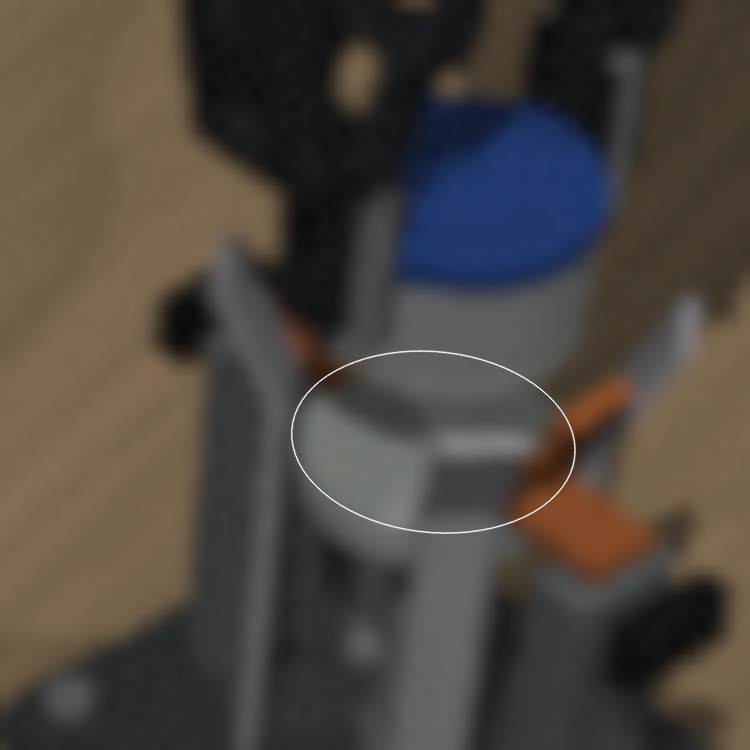

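```bash
python3 -m handwheel '[0,0,5,0,1, 0,0,10,0,1, 0,0,15,0,1, 0,0,15,0,1]'; python3 go.py 522.3 277.5 125 75; python3 -m handwheel '[0,0,5,0,1, 0,0,10,0,1, 0,0,10,0,1]';python3 go.py 522.3 277.5 110 75
```

```text
clock: 7.05
ee_pos: [521.9, 277.2, 139.9]
tool_rot: [0.794, 0.608, -0.003, -0.0]
contact_force: [-0.3, 0.5, -0.7]
finger_gap: 52.4
clock 7.05 pos [521.9 277.2 139.9] yaw 74.9 zax [-0.004 -0.003 -1.   ] F [-0.3  0.5 -0.7] gap 52.4 q [ 0.2   0.76 -1.04  1.78  0.75  1.06  0.18]
shift [ 0.4  0.4 14.9] spin -0.1
clock: 7.42
ee_pos: [521.9, 277.4, 129.6]
tool_rot: [0.794, 0.608, -0.003, -0.0]
contact_force: [1.1, 0.7, -0.7]
finger_gap: 52.6
clock 7.42 pos [521.9 277.4 129.6] yaw 74.9 zax [-0.004 -0.003 -1.   ] F [ 1.1  0.7 -0.7] gap 52.6 q [ 0.19  0.78 -1.03  1.79  0.77  1.05  0.18]
shift [ 0.3  0.4 19.6] spin -0.1
```

```bash
python3 -m handwheel '[0,0,6,0,1, 0,0,12,0,1, 0,0,12,0,1]'; python3 go.py;  python3 -m handwheel '[0,0,5,0,1, 0,0,10,0,1, 0,0,10,0,1]';python3 go.py 522 277.5 91 75
```

```text
clock: 7.8
ee_pos: [522.0, 277.6, 117.2]
tool_rot: [0.794, 0.608, -0.002, -0.0]
contact_force: [1.9, 1.8, -0.3]
finger_gap: 52.1
clock 7.80 pos [522.  277.6 117.2] yaw 74.9 zax [-0.004 -0.002 -1.   ] F [ 1.9  1.8 -0.3] gap 52.1 q [ 0.19  0.79 -1.02  1.79  0.78  1.03  0.17]
clock: 8.18
ee_pos: [522.0, 277.6, 106.7]
tool_rot: [0.794, 0.608, -0.002, -0.001]
contact_force: [1.5, -0.1, 0.5]
finger_gap: 52.4
clock 8.18 pos [522.  277.6 106.7] yaw 74.9 zax [-0.004 -0.002 -1.   ] F [ 1.5 -0.1  0.5] gap 52.4 q [ 0.18  0.8  -1.01  1.8   0.8   1.02  0.16]
shift [-0.   0.1 15.7] spin -0.1
```

```bash
python3 ov.py 330 100 75 10 pics/ov4.png 525.5 277.5 107 27
```

```text
(no output)
```

View pics/ov4.png

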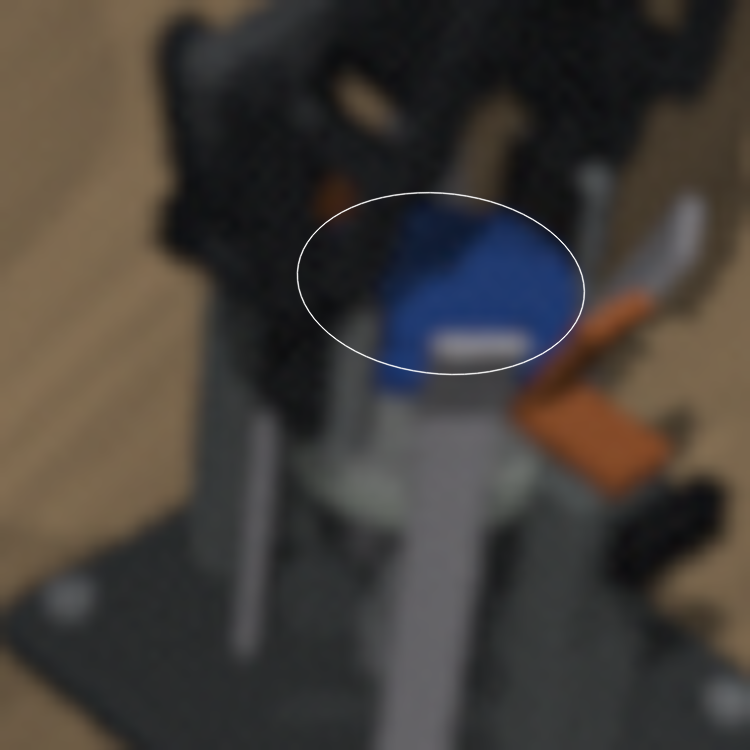

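The pot is between the guides with its lid at about crop (470,290), and the follower is going down. I'm pressing on.

```bash
python3 -m handwheel '[0,0,5,0,1, 0,0,10,0,1, 0,0,16,0,1, 0,0,16,0,1, 0,0,16,0,1]';python3 go.py 522 277.5 91 75;  python3 ov.py 330 100 75 10 pics/ov5.png 525.5 277.5 92 27
```

```text
clock: 8.85
ee_pos: [521.9, 277.6, 91.0]
tool_rot: [0.794, 0.608, -0.002, -0.0]
contact_force: [-0.1, -0.5, 4.4]
finger_gap: 52.6
clock 8.85 pos [521.9 277.6  91. ] yaw 74.9 zax [-0.004 -0.002 -1.   ] F [-0.1 -0.5  4.4] gap 52.6 q [ 0.17  0.82 -0.99  1.8   0.82  0.99  0.14]
shift [-0.   0.1 -0. ] spin -0.1
```

View pics/ov5.png

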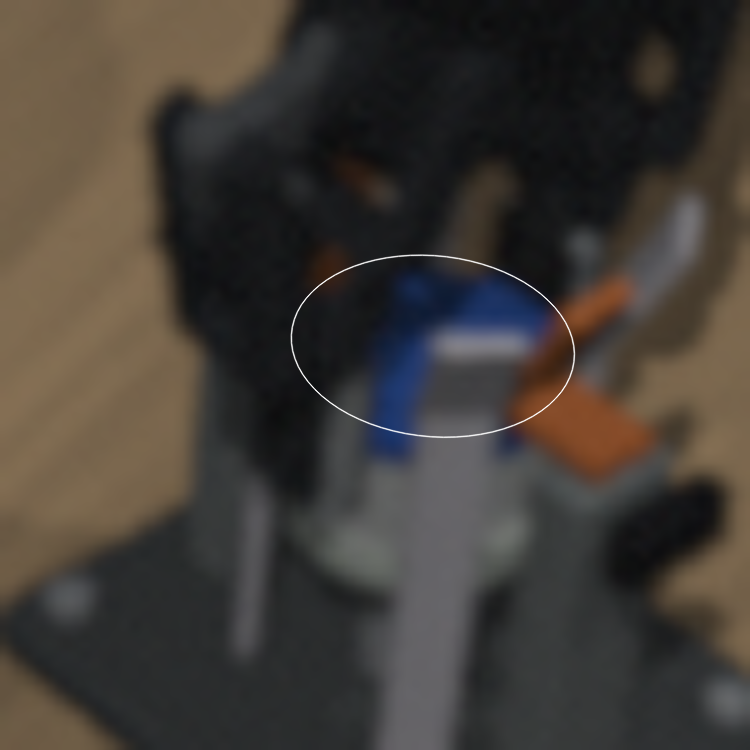

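The orange lip has snapped back over the lid: its tip is at (630,285), against (655,300) when spread. I'm letting go.

```bash
python3 -m handwheel '[0,0,0,0,0, 0,0,0,0,0, 0,0,0,0,0, 0,0,0,0,0]';python3 go.py;  python3 -m handwheel '[0,0,-15,0,0, 0,0,-40,0,0, 0,0,-75,0,0, 0,0,-115,0,0, 0,0,-115,0,0]';python3 go.py 621.5 -90 150 30;  python3 ov.py 330 100 75 10 pics/ov6.png 525.5 277.5 95 27
```

```text
clock: 9.4
ee_pos: [521.7, 277.4, 90.8]
tool_rot: [0.794, 0.608, -0.003, -0.001]
contact_force: [0.7, -0.4, 1.2]
finger_gap: 85.5
clock 9.40 pos [521.7 277.4  90.8] yaw 74.9 zax [-0.005 -0.002 -1.   ] F [ 0.7 -0.4  1.2] gap 85.5 q [ 0.17  0.82 -0.99  1.8   0.82  0.99  0.14]
clock: 10.02
ee_pos: [524.0, 279.8, 211.2]
tool_rot: [0.794, 0.608, 0.001, 0.0]
contact_force: [0.5, -0.2, -0.5]
finger_gap: 85.4
clock 10.03 pos [524.  279.8 211.2] yaw 75.0 zax [ 0.002  0.001 -1.   ] F [ 0.5 -0.2 -0.5] gap 85.4 q [ 0.25  0.69 -1.12  1.73  0.67  1.16  0.24]
shift [-331.9  190.    60.9] spin 45.0
```

View pics/ov6.png

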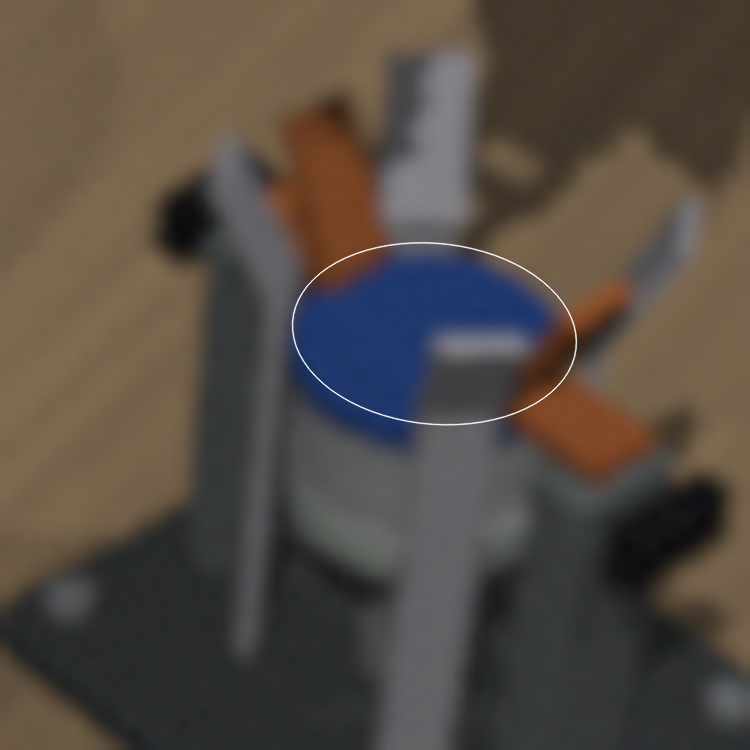

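The first pot is captured under both lips; its lid is at (430,340), matching the circle drawn at z=95. I'm going for the second.

```bash
python3 -m handwheel '[-35,20,0,10,0, -82,47,0,20,0, -128,73,0,30,0, -175,100,0,40,0, -222,126,5,50,0]'; python3 go.py 620.8 -92 120 0
```

```text
clock: 10.7
ee_pos: [587.4, 29.6, 204.4]
tool_rot: [0.977, 0.213, -0.0, 0.0]
contact_force: [1.5, 0.8, -0.7]
finger_gap: 85.5
clock 10.70 pos [587.4  29.6 204.4] yaw 24.6 zax [-0.    -0.001 -1.   ] F [ 1.5  0.8 -0.7] gap 85.5 q [ 0.59  0.59 -0.93  1.75  0.53  1.08 -0.1 ]
shift [-20.3 124.4  84.5] spin 24.6
```

```bash
python3 -m handwheel '[-8,48,20,8,0, -16,96,45,16,0, -20,124,65,24.5,0, -20,124,84,24.5,0, -20,124,84,24.5,0]'; python3 go.py 620.8 -92 120 0;  python3 ov.py 260 280 80 7.5 pics/ov7.png 620.8 -92 30 27; python3 go.py 620.8 -92 28 0
```

```text
clock: 11.32
ee_pos: [619.1, -90.0, 118.7]
tool_rot: [1.0, 0.002, -0.002, -0.0]
contact_force: [0.2, -0.2, 0.6]
finger_gap: 85.4
clock 11.32 pos [619.1 -90.  118.7] yaw 0.3 zax [-0.004  0.001 -1.   ] F [ 0.2 -0.2  0.6] gap 85.4 q [ 0.63  0.71 -0.74  1.71  0.57  0.96 -0.33]
shift [ 1.7  2.  -1.3] spin 0.3
clock 11.38 pos [620.  -89.2 120. ] yaw 0.3 zax [-0.002  0.001 -1.   ] F [-1.3 -0.   1.1] gap 85.2 q [ 0.63  0.71 -0.74  1.71  0.57  0.96 -0.33]
shift [ 0.9  2.9 92. ] spin 0.3
```

View pics/ov7.png

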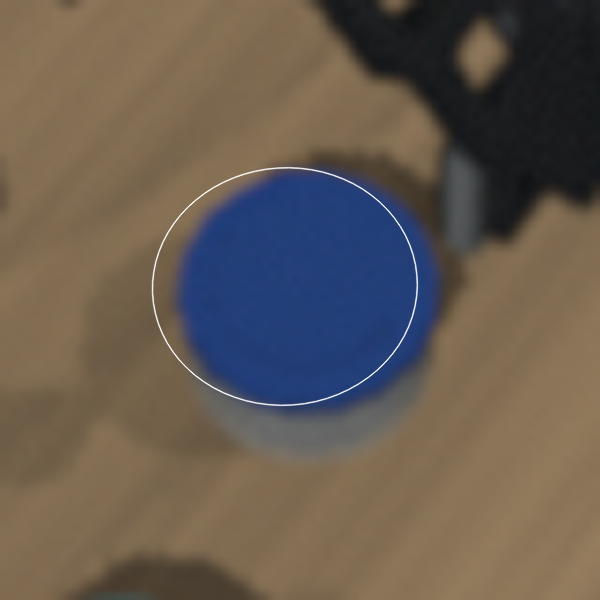

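Run:
```python
from h import *
s=cam("scene");print(unp(s,[[301.3,317.9],[301.3,317.4]],30), unp(s,[[140+132/4.2,230+522/4.2]],30))
```

```text
[[626.09888137 -89.33702129  30.        ]
 [625.59155601 -88.65264725  30.        ]] [[ 507.4900167  -249.59813775   30.        ]]
```

```bash
python3 -m handwheel '[1,2,25,0,0, 1,2,50,0,0, 1,2,75,0,0, 1,2,91,0,0, 1,2,91,0,0]'; python3 go.py 621 -91.5 28.5 0; python3 -m handwheel '[0,0,0,0,0]'; python3 go.py 621 -91.5 28.5 0
```

```text
clock: 12.05
ee_pos: [620.3, -90.7, 27.8]
tool_rot: [1.0, 0.003, -0.002, -0.001]
contact_force: [0.2, 0.4, 0.3]
finger_gap: 85.1
clock 12.05 pos [620.3 -90.7  27.8] yaw 0.4 zax [-0.003  0.001 -1.   ] F [0.2 0.4 0.3] gap 85.1 q [ 0.57  0.83 -0.66  1.73  0.66  0.82 -0.39]
shift [ 0.7  0.8 -0.7] spin 0.4
clock: 12.18
ee_pos: [621.0, -90.5, 28.3]
tool_rot: [1.0, 0.003, -0.001, -0.001]
contact_force: [-0.9, -0.8, 0.2]
finger_gap: 85.7
clock 12.18 pos [621.  -90.5  28.3] yaw 0.4 zax [-0.002  0.001 -1.   ] F [-0.9 -0.8  0.2] gap 85.7 q [ 0.57  0.83 -0.66  1.73  0.66  0.82 -0.39]
shift [-0.1  1.  -0.2] spin 0.4
```

```bash
python3 -m handwheel '[0,0.8,0,0,0, 0,0.8,0,0,1, 0,0.8,0,0,1, 0,0.8,0,0,1, 0,0.8,0,0,1]'; python3 -m handwheel '[0,0,0,0,1, 0,0,0,0,1]'; python3 go.py 621 -91.5 28.5 0; python3 -m handwheel '[0,0,-25,0,1, 0,0,-65,0,1, 0,0,-115,0,1, 0,0,-165,0,1, 0,0,-170,0,1]'; python3 go.py 522 277.5 198 75
python3 - <<'E'
from h import *
s=cam("scene")
crop(s["image"],230,200,150,150,4,"pics/s8.png")
E
```

```text
clock: 12.8
ee_pos: [621.9, -91.4, 29.3]
tool_rot: [1.0, 0.003, -0.0, -0.001]
contact_force: [-0.3, -1.0, 4.9]
finger_gap: 52.0
clock: 13.05
ee_pos: [621.9, -91.5, 29.4]
tool_rot: [1.0, 0.003, -0.0, -0.0]
contact_force: [-0.4, -0.6, 2.1]
finger_gap: 52.3
clock 13.05 pos [621.9 -91.5  29.4] yaw 0.4 zax [-0.001  0.001 -1.   ] F [-0.4 -0.6  2.1] gap 52.3 q [ 0.58  0.83 -0.66  1.73  0.66  0.82 -0.39]
shift [-0.9  0.   0.9] spin 0.4
clock: 13.68
ee_pos: [624.7, -91.0, 205.4]
tool_rot: [1.0, 0.003, 0.004, 0.0]
contact_force: [1.1, -0.1, -0.5]
finger_gap: 52.3
clock 13.68 pos [624.7 -91.  205.4] yaw 0.4 zax [ 0.008 -0.    -1.   ] F [ 1.1 -0.1 -0.5] gap 52.3 q [ 0.67  0.61 -0.81  1.65  0.49  1.09 -0.27]
shift [-100.2 -369.2    6.4] spin -74.6
```

View pics/s8.png

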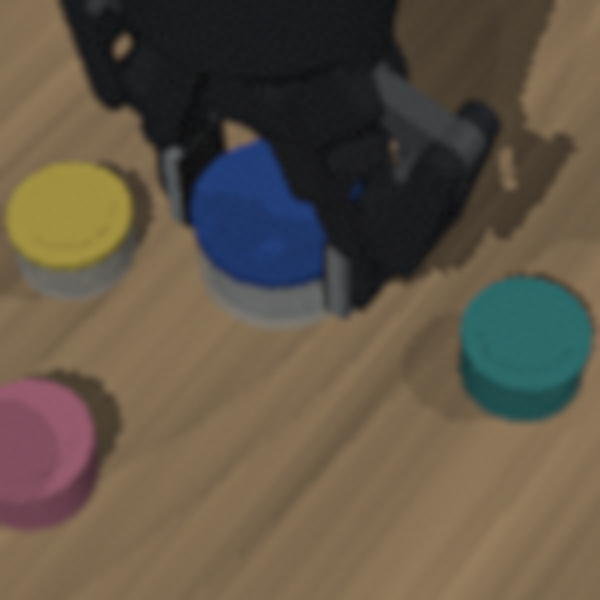

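The second pot is held at crop (270,220), and its neighbours have not moved. I'm carrying it over.

```bash
python3 -m handwheel '[-10,-38,0,-10,1, -23,-86,0,-20,1, -36,-134,0,-30,1, -50,-182,0,-40,1, -63,-230,0,-50,1]'; python3 go.py 524.5 277 200 75
```

```text
clock: 14.35
ee_pos: [557.5, 139.0, 202.2]
tool_rot: [0.904, 0.428, 0.001, 0.001]
contact_force: [1.8, 0.2, -0.2]
finger_gap: 52.4
clock 14.35 pos [557.5 139.  202.2] yaw 50.7 zax [ 0.003 -0.001 -1.   ] F [ 1.8  0.2 -0.2] gap 52.4 q [ 0.47  0.62 -1.04  1.78  0.6   1.09  0.1 ]
shift [  85.9 -112.9    1.9] spin -24.3
```

```bash
python3 -m handwheel '[29,-38,0,-9,1, 58,-76,0,-18,1, 78,-102,0,-24.3,1, 84,-111,0,-24.3,1, 84,-111,0,-24.3,1]'; python3 -m handwheel '[0,0,0,0,1]'; python3 go.py 524.5 277 195 75; python3 ov.py 340 60 75 10 pics/ov9.png 525.5 277.5 95 27
```

```text
clock: 14.98
ee_pos: [524.3, 274.0, 201.2]
tool_rot: [0.794, 0.608, -0.0, 0.001]
contact_force: [-0.6, 0.2, -0.6]
finger_gap: 52.1
clock: 15.1
ee_pos: [525.1, 271.9, 200.7]
tool_rot: [0.795, 0.607, -0.001, 0.002]
contact_force: [-0.2, -0.4, -1.9]
finger_gap: 52.3
clock 15.10 pos [525.1 271.9 200.7] yaw 74.8 zax [ 0.001 -0.004 -1.   ] F [-0.2 -0.4 -1.9] gap 52.3 q [ 0.25  0.69 -1.11  1.74  0.68  1.15  0.24]
shift [ 4.8 -1.9  5.7] spin -0.2
```

View pics/ov9.png

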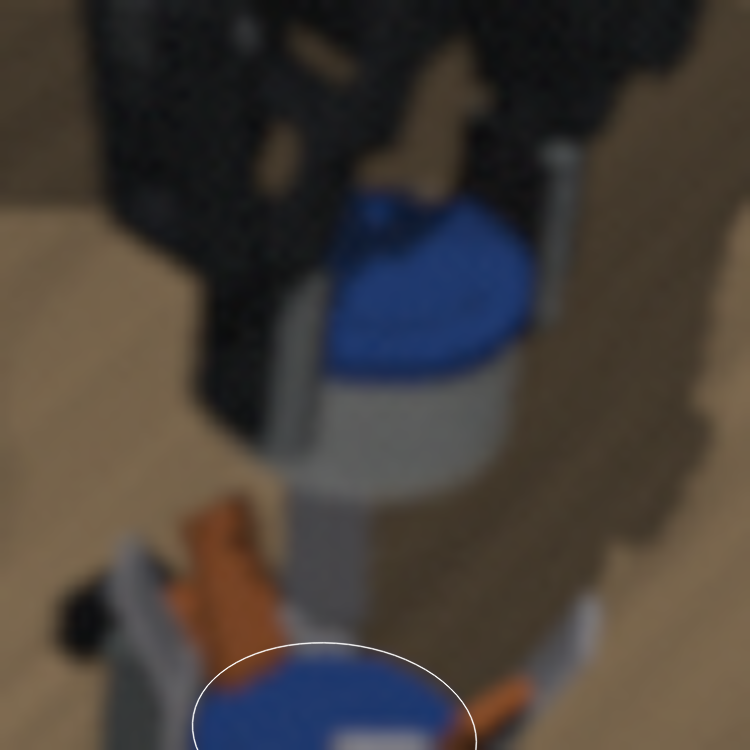

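```bash
python3 go.py 524.5 277 155 75; python3 -m handwheel '[3,-1.5,5,-0.2,1, 4,-1.9,20,-0.2,1, 4.5,-1.9,35,-0.2,1, 4.5,-1.9,45,-0.2,1, 4.5,-1.9,45,-0.2,1]'; python3 go.py 524.5 277 155 75; python3 ov.py 330 90 75 10 pics/ov10.png 525.5 277.5 125 27  525.5 277.5 155 27
```

```text
clock 15.15 pos [525.1 271.8 200.7] yaw 74.8 zax [ 0.001 -0.004 -1.   ] F [ 0.1 -0.  -0.7] gap 52.4 q [ 0.25  0.69 -1.11  1.74  0.68  1.15  0.24]
shift [ 5.  -2.  45.7] spin -0.2
clock: 15.78
ee_pos: [523.8, 276.1, 154.4]
tool_rot: [0.794, 0.609, -0.002, 0.002]
contact_force: [-0.2, 0.6, -0.8]
finger_gap: 52.3
clock 15.78 pos [523.8 276.1 154.4] yaw 75.0 zax [-0.001 -0.005 -1.   ] F [-0.2  0.6 -0.8] gap 52.3 q [ 0.21  0.75 -1.06  1.77  0.74  1.08  0.2 ]
shift [ 1.   0.5 -0.6] spin -0.0
```

View pics/ov10.png

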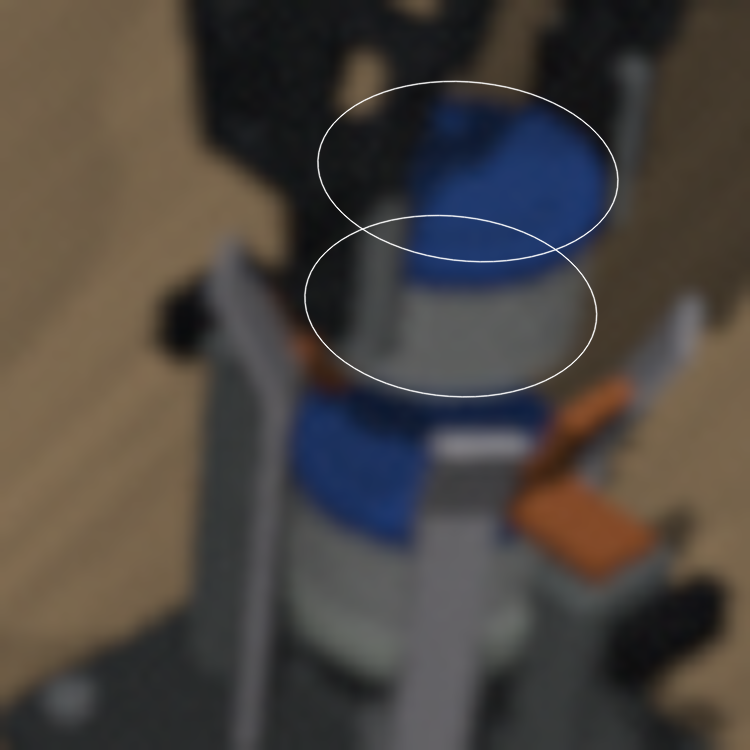

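```bash
python3 -m handwheel '[0.8,1.2,5,0,1, 0.8,1.2,10,0,1, 0.8,1.2,15,0,1, 0.8,1.2,15,0,1]'; python3 go.py; python3 -m handwheel '[0,0,5,0,1, 0,0,10,0,1, 0,0,10,0,1]';python3 go.py 525 277 110 75
```

```text
clock: 16.32
ee_pos: [525.2, 276.7, 139.7]
tool_rot: [0.793, 0.609, -0.002, 0.002]
contact_force: [0.3, 0.8, -1.4]
finger_gap: 52.4
clock 16.32 pos [525.2 276.7 139.7] yaw 75.0 zax [-0.    -0.005 -1.   ] F [ 0.3  0.8 -1.4] gap 52.4 q [ 0.2   0.77 -1.04  1.78  0.76  1.06  0.19]
clock: 16.7
ee_pos: [525.4, 277.3, 129.9]
tool_rot: [0.793, 0.609, -0.001, 0.001]
contact_force: [0.4, 0.8, 0.9]
finger_gap: 52.3
clock 16.70 pos [525.4 277.3 129.9] yaw 75.0 zax [ 0.    -0.003 -1.   ] F [0.4 0.8 0.9] gap 52.3 q [ 0.19  0.78 -1.03  1.78  0.77  1.05  0.18]
shift [-0.3 -0.4 19.9] spin -0.0
```

```bash
python3 -m handwheel '[0,0,6,0,1, 0,0,12,0,1, 0,0,12,0,1]'; python3 go.py;  python3 -m handwheel '[0,0,5,0,1, 0,0,10,0,1, 0,0,10,0,1]';python3 go.py 525.3 277.3 91 75;python3 ov.py 330 100 75 10 pics/ov11.png 525.5 277.5 107 27
```

```text
clock: 17.08
ee_pos: [526.2, 277.6, 118.0]
tool_rot: [0.794, 0.609, -0.0, 0.001]
contact_force: [3.0, 0.6, 1.4]
finger_gap: 52.1
clock 17.07 pos [526.2 277.6 118. ] yaw 75.0 zax [ 0.002 -0.002 -1.   ] F [3.  0.6 1.4] gap 52.1 q [ 0.18  0.79 -1.02  1.79  0.79  1.03  0.17]
clock: 17.45
ee_pos: [526.3, 277.6, 107.9]
tool_rot: [0.794, 0.609, -0.0, 0.001]
contact_force: [1.3, 0.7, 2.3]
finger_gap: 52.3
clock 17.45 pos [526.3 277.6 107.9] yaw 75.0 zax [ 0.002 -0.002 -1.   ] F [1.3 0.7 2.3] gap 52.3 q [ 0.18  0.8  -1.01  1.79  0.8   1.02  0.16]
shift [-0.5 -0.9 16.9] spin -0.0
```

View pics/ov11.png

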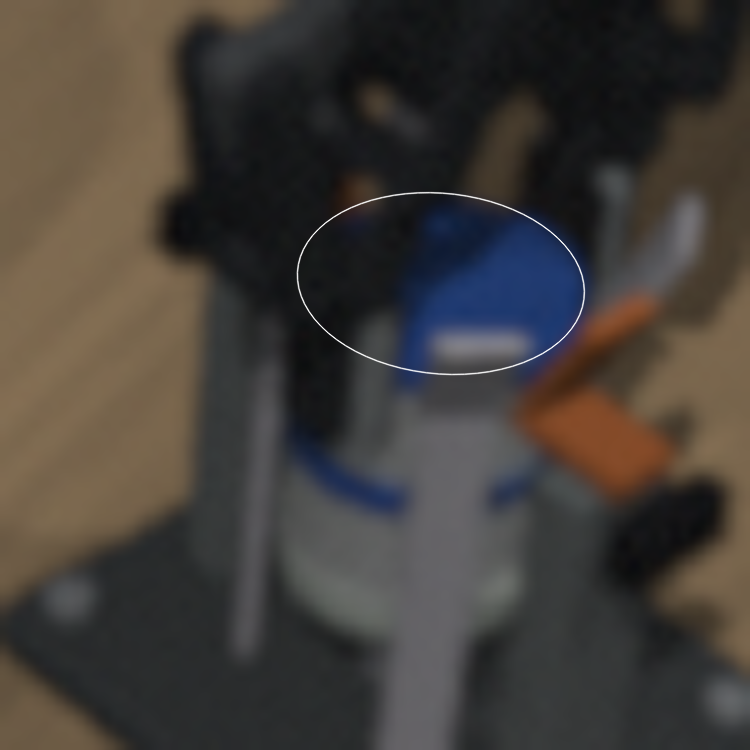

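Both pots are stacked in the column, with the second lid at (490,300) and the lips spread. I'm finishing the press.

```bash
python3 -m handwheel '[0,-0.5,5,0,1, 0,-0.5,10,0,1, 0,-0.5,17,0,1, 0,-0.5,17,0,1, 0,-0.5,17,0,1]';python3 go.py 525 277.5 91 75;  python3 ov.py 330 100 75 10 pics/ov12.png 525.5 277.5 92 27
```

```text
clock: 18.12
ee_pos: [526.1, 277.6, 91.4]
tool_rot: [0.794, 0.608, 0.0, 0.002]
contact_force: [1.2, -1.0, 4.9]
finger_gap: 52.3
clock 18.12 pos [526.1 277.6  91.4] yaw 75.0 zax [ 0.002 -0.003 -1.   ] F [ 1.2 -1.   4.9] gap 52.3 q [ 0.17  0.82 -0.99  1.8   0.82  0.99  0.14]
shift [-0.4 -1.1  0.4] spin -0.0
```

View pics/ov12.png

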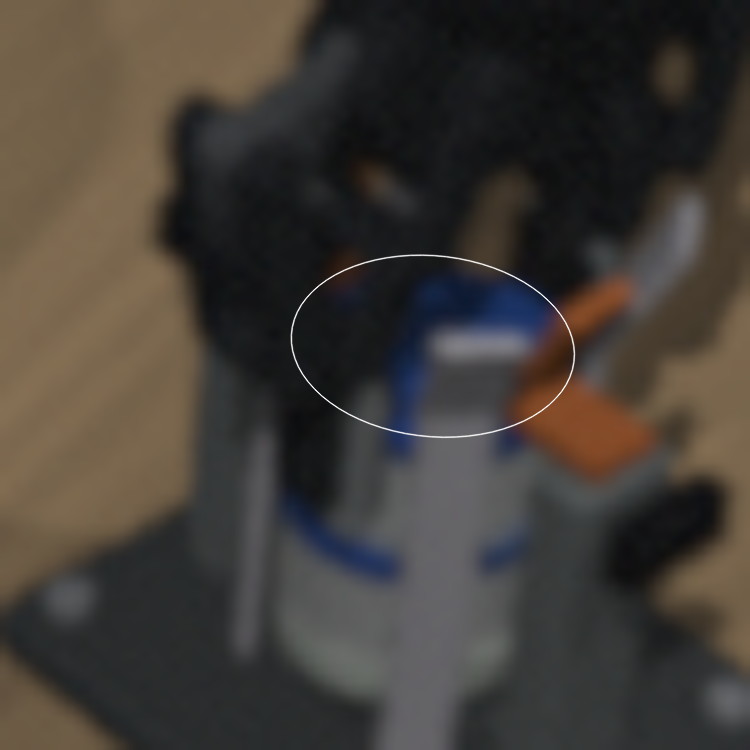

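The right lip is back at (630,285), so I'm letting go and retracting.

```bash
python3 -m handwheel '[0,0,0.5,0,1, 0,0,0.5,0,0, 0,0,0.5,0,0, 0,0,0.5,0,0, 0,0,0.5,0,0]';python3 go.py;  python3 -m handwheel '[0,0,-15,0,0, 0,0,-40,0,0, 0,0,-75,0,0, 0,0,-115,0,0, 0,0,-130,0,0]';python3 -m handwheel '[0,0,0,0,0,0,0,0,0,0]';python3 go.py; python3 ov.py 330 100 75 10 pics/ov13.png 525.5 277.5 95 27; python3 -c "
from h import *
cv2.imwrite('pics/final.png',cam('scene')['image'])"
```

```text
clock: 18.8
ee_pos: [525.9, 277.4, 90.7]
tool_rot: [0.794, 0.608, -0.0, 0.002]
contact_force: [0.8, -0.8, 0.9]
finger_gap: 85.4
clock 18.80 pos [525.9 277.4  90.7] yaw 75.0 zax [ 0.002 -0.003 -1.   ] F [ 0.8 -0.8  0.9] gap 85.4 q [ 0.16  0.82 -0.99  1.8   0.82  0.99  0.14]
clock: 19.42
ee_pos: [526.6, 279.2, 225.0]
tool_rot: [0.793, 0.609, 0.002, 0.002]
contact_force: [0.5, 0.6, 0.3]
finger_gap: 85.2
clock: 19.68
ee_pos: [526.4, 278.8, 224.5]
tool_rot: [0.793, 0.609, 0.002, 0.002]
contact_force: [0.1, 0.6, -0.4]
finger_gap: 85.8
clock 19.68 pos [526.4 278.8 224.5] yaw 75.0 zax [ 0.006 -0.001 -1.   ] F [ 0.1  0.6 -0.4] gap 85.8 q [ 0.25  0.67 -1.13  1.71  0.66  1.18  0.25]
```

View pics/ov13.png

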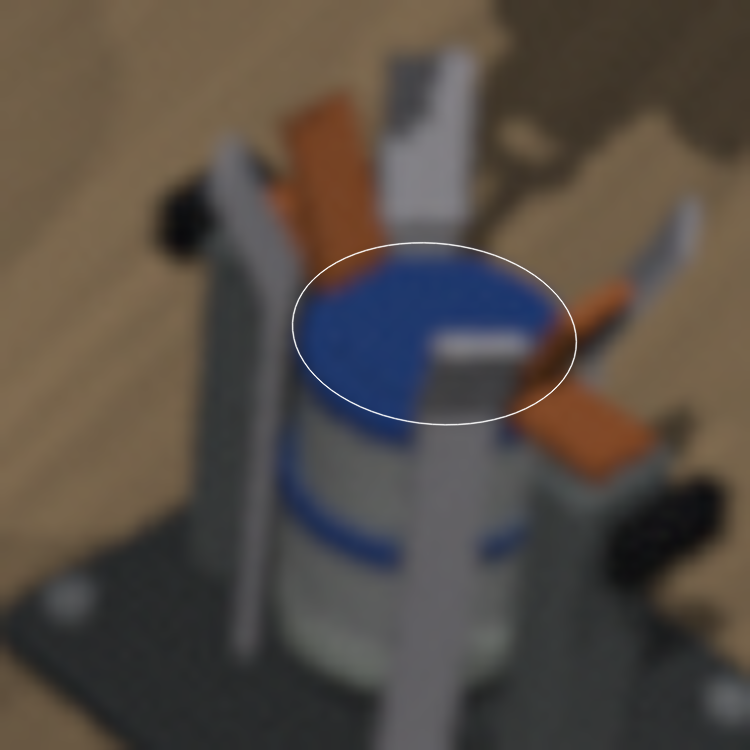

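View pics/final.png

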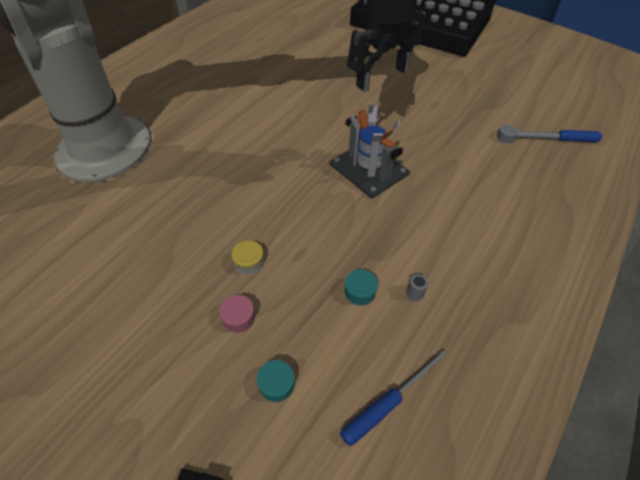

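Both pots are stacked in the dispenser, with the upper lid held under both lips at about z=95. The yellow, pink and turquoise pots are where they started, and the gripper is open and clear, so I'm handing in.

```bash
python3 -c "
from cell import bot
print(bot.job_done())"
```

```text
the job is handed in; nothing more can be done
None
```

Both blue pots are loaded in the dispenser, lids up. I pressed each one about 3 mm past the lips and let go of it before fetching the next. The job was handed in at about 20 s of the 67 s allowed.

- **Final pictures:** the two pots are stacked in the column, with the upper lid held under both orange lips at about 95 mm. The yellow, pink and turquoise pots look unmoved. The gripper was open and clear about 225 mm up, and it read almost no force.
- **Forces:** I saw no more than about 5 N at the wrist while pressing, though it was only read at the end of each move. That is slightly lower than the 5 to 12 N you gave.
- **Camera disagreement:** the two cameras differed by about 6 mm in where the pots stood and about 3 mm for the dispenser. I corrected for this by comparing each held pot with the dispenser in the scene view. Both pots went in with at most about 3 N of sideways force.

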